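# Gauge the turned pillars for the model

## Task

Three turned wooden pillars for a model stand on the bench. Take the one that is to size, which passes the wide go part of the aluminium slot gauge but stops at the narrow no-go part below it: prove it by standing it upright in the gauge, down on the no-go step, then stand it upright in the shallow tray on the other end of the gauge's board. Leave the other two pillars where they are.

Things in the scene. Friction and masses are not known exactly. Their poses are not given: they have to be found in the camera images.
- pillar_40_center (a point): Middle turned beech pillar: plain upright cylinder, 40 mm diameter, 80 mm tall, pale wood with thin dark rings, standing loose on the bench. This point is its centre, half-way up (40 mm above its foot); z points up along the pillar.
- pillar_18_center (a point): Thin turned beech pillar: plain upright cylinder, 18 mm diameter, 80 mm tall, pale wood with thin dark rings, standing loose on the bench. This point is its centre, half-way up (40 mm above its foot); z points up along the pillar.
- pillar_56_center (a point): Thick turned beech pillar: plain upright cylinder, 56 mm diameter, 80 mm tall, pale wood with thin dark rings, standing loose on the bench. This point is its centre, half-way up (40 mm above its foot); z points up along the pillar.
- gauge: Gauge fixed to the bench on a plywood board 130 (x) x 280 (y) x 12 mm; origin: centre of its underside, z up. At y +70 mm two aluminium jaws (80 along x, 100 over both, tops at z 65) form a slot along x, open at both ends: go part 50 wide down to level steps at z 37, no-go part 22 wide below. At y -75 mm the tray: 90 x 90 inside, floor at z 12, dark rim 6 thick, 10 high. Both centred at x 0.
Mind the look-alikes: they are no part of the job. What is shaped like the part that bears pillar_40_center but orange or pink is not meant.

How it is judged (in metres and radians):
On the way:
1. the pillar that is to size stands upright in the gauge's slot, through the go part and down on the no-go step (x of pillar_40_center in the frame of gauge between -0.035 and 0.035 m and y of pillar_40_center in the frame of gauge between 0.058 and 0.082 m and z of pillar_40_center in the frame of gauge between 0.07 and 0.085 m and angle between pillar_40_center's own z axis and vertical below 0.17 rad), for 0.2 s.
At the end, for the whole second after the job is handed in: The 40 mm pillar stands on the tray's floor, at rest, upright within 10 degrees, within 30 mm of the tray's centre along each side and 8 mm in height; the other two pillars are within 30 mm of where they began (x of pillar_40_center in the frame of gauge between -0.03 and 0.03 m and y of pillar_40_center in the frame of gauge between -0.105 and -0.045 m and z of pillar_40_center in the frame of gauge between 0.044 and 0.06 m and angle between pillar_40_center's own z axis and vertical below 0.17 rad and linear speed of pillar_40 below 0.02 m/s and distance of each of pillar_18_center, pillar_56_center from where it was at the start of the episode below 0.03 m); the robot touches nothing.
It fails at once if one of the other two pillars is moved by more than 30 mm or knocked over (distance of any of pillar_18_center, pillar_56_center from where it was at the start of the episode above 0.03 m or angle between any of pillar_18_center, pillar_56_center's own z axis and vertical above 0.5 rad).
It also fails if it takes over 51 s, if anything falls off the work surface, if the arm or the gripper's body presses on something with over 40 N, if the wrist force passes 120 N, or if a joint passes its speed limit or range.

## Robot

A 7-joint arm with a two-finger parallel gripper is mounted at the origin on the work surface. World frame = base frame: x ahead of the robot, y to its left, z up, the work surface at z = 0. Lengths are in mm, angles in rad, forces in N, time in s.
With the tool pointing down it reaches from about 350 to 900 mm from the base axis. Payload 8.1 kg.
Tool frame: the origin (TCP) lies midway between the tips of the shut fingers; the grasp point (between the pads) lies 19 mm behind it; z points along the fingers, y is the line along which they close (so a half turn about z gives the same grasp; the last joint's range is limited). The gripper opens to 85 mm and grips with 20 to 120 N. Pads are 22 mm wide; open, the fingers measure 114 mm over their backs; the gripper's body (76 mm by 85 mm) begins 54 mm behind the grasp point. The pads swing forward as they close: fully open they stand 13 mm farther back than shut.
Start: joints at [-1.232, 0.434, 0.025, 1.573, -0.012, 1.134, -0.075], TCP at [267.258, 564.992, 205.123] pointing down, gripper open.
Joint ranges: [-2.62, 2.62], [-0.44, 2.09], [-1.27, 1.32], [0.08, 2.57], [-1.32, 4.46], [0.12, 2], [-2.74, 2.74]. Speed limits (rad/s): [2.22, 2.22, 3.01, 3.01, 3.14, 3.14, 3.14].

## Interface

Orientations are given as a unit quaternion [x, y, z, w].
In Python, from plant import r, imaging, job, search_frame, silhouettes gives the robot as it stands.
- The arm moves only by the tool servo_tool, never from a script. Its argument "deltas" is a list of rows, each a list of 3 entries, a list of its own where there are three numbers: the finger opening in m, from 0 to 0.0854, then the shift along the tool's x, y, z in m, then the turn about the tool's z in degrees. A call has 1 to 5 rows; each row is the pose to reach, as a shift and turn from the pose commanded when the call began, along the tool's axes at that moment; what a row does not reach only later rows make up. A row lasts 1/12 s, in which the tool goes at most 41.7 mm and 7.16 degrees, less where a joint would pass 70% of its speed; a pose out of reach is approached as far as the arm can. A call with a gripper value outside its range is refused whole. The fingers move at their own pace and stop on an object; the grip force is fixed at half the most. Time passes only in rows, so rows that repeat a pose let the fingers close. It gives the time, the measured TCP pose, the force, the opening and the grip force at its end, in the units of the state.
- r.read_state(): the state, without advancing time (a new reading comes with each control period).
- imaging.read_camera(name): name is "side" or "top"; returns the picture (400x640x3 uint8, red, green, blue); there is no depth.
- imaging.get_calibration(name): a dict with "fov_y" (degrees; the focal length in pixels is half the picture's height over the tangent of half this angle, whatever the lens; pixels are square), "cx", "cy" (the principal point, pixels), "position" and "orientation" of the camera in the world. Camera axes: x right, y down, z forward; pixel columns grow to the right and rows downward; lengths in mm; the calibration is good to about 2 mm. A picture is of the moment at which its call begins. get_calibration takes no time and is no camera call.
- job.job_done(): hands the job in; it is judged then, once.
Trained networks look in the newest picture that a camera, given by its name, has taken for a name from the list of things; names that differ only in an ending like _2 or _b are one class to them, and where a whole thing is asked for, a point or a joint stands for the part that bears it (a point fixed in the world has none). Each returns a list of dicts, best first, with "p" (0 to 1); they miss things now and then, are a little off and sometimes report something else, mostly with a low value. They report only what shows in the picture. A call takes as long as a camera call. They do not tell look-alikes from the thing itself.
- search_frame(camera, target): "box" ([left, top, right, bottom] in pixels, round what is visible of it).
- silhouettes(camera, target): "region" (400x640 bool, what is visible of it) and "box" ([left, top, right, bottom] in pixels, round what is visible of it).
The state is a dict: "time": time; "qpos": joint angles; "dq": joint speeds; "joint_efforts": joint torques, N m; "tool_pos": TCP position; "orientation": TCP orientation; "contact_force": force on the tool from outside, world axes, zero at the start; "ft_torque": the same for the moment, N m; "width": finger opening in mm; "grasp_force": force on a finger pad.
Only numpy, scipy, OpenCV 4.12 (cv2) and the standard library are available. Lean on these libraries where they do the work, as an engineer would, in place of code of your own. Each camera call takes 0.05 s, during which the arm holds its last target. There are 200 camera calls.

## Working session

There is one attempt and no reset: what is moved stays moved. The work goes in short steps, Python scripts to look and compute and a tool call to move; the robot and the scene stay as the last step left them, time stands still between calls to the robot, and variables do not carry over. Pictures are saved under pics/ and viewed, at most 10 in all, crops included, and the job is handed in when it is done.

Besides the shell and the picture viewer there is one more tool, called after "Call:" as name(argument=value, ...) on one line, values as JSON. servo_tool: Moves the arm, as the interface text tells. Its arguments: {"type":"object","properties":{"deltas":{"type":"array"}},"required":["deltas"]}

```bash
mkdir -p pics
python3 - <<'E'
from plant import r, imaging, job, search_frame, silhouettes
import cv2
s=r.read_state(); print(s)
for c in("side","top"):
    im=imaging.read_camera(c); cv2.imwrite(f"pics/{c}0.png",im[:,:,::-1]); print(c,imaging.get_calibration(c))
    for n in("pillar_40_center","pillar_18_center","pillar_56_center","gauge"):
        print(n,[(round(d["p"],2),[round(float(v)) for v in d["box"]]) for d in search_frame(c,n)])
E
```

```text
{'time': 0.0, 'qpos': array([-1.23162932,  0.4352214 ,  0.02493401,  1.57407957, -0.0116098 ,
        1.13400963, -0.07511776]), 'dq': array([ 8.73149185e-04,  1.76120909e-03, -6.37280587e-04, -3.43252913e-04,
       -2.15823767e-04,  1.68702103e-03,  7.28331099e-05]), 'joint_efforts': array([ 2.60245608e-03, -6.70474362e+01,  1.02622367e+00, -3.16213918e+01,
        1.55614642e-02,  1.23273322e-02,  1.16893017e-05]), 'tool_pos': array([267.00914172, 564.49333336, 204.33331104]), 'orientation': array([ 2.19119092e-01,  9.75697804e-01, -7.78219735e-04, -1.14513458e-04]), 'contact_force': array([ 0.12823578, -0.15094564,  0.06838421]), 'ft_torque': array([-0.00931059, -0.01499722,  0.0054195 ]), 'grasp_force': 0.0, 'width': 85.52871149589691}
side {'fov_y': 51.77157774312509, 'cx': 319.65416428690656, 'cy': 195.6266668164113, 'position': array([ 402.52152191, -665.23083412,  594.1304655 ]), 'orientation': array([ 0.90065236, -0.11499526,  0.04113127, -0.41702475])}
pillar_40_center [(0.61, [365, 223, 390, 267]), (0.59, [313, 201, 334, 248]), (0.56, [358, 188, 381, 227])]
pillar_18_center [(0.75, [273, 198, 287, 230])]
pillar_56_center [(0.85, [305, 272, 343, 332])]
gauge []
top {'fov_y': 45.63534253418753, 'cx': 328.15668951239286, 'cy': 194.3212274951327, 'position': array([ 377.55403006,  -16.70835181, 1027.10203174]), 'orientation': array([ 0.70645934, -0.70284533,  0.06961049, -0.04558524])}
pillar_40_center [(0.89, [383, 146, 410, 174]), (0.81, [344, 138, 364, 169]), (0.7, [348, 181, 371, 206])]
pillar_18_center [(0.66, [335, 228, 343, 236])]
pillar_56_center [(0.81, [423, 204, 460, 234])]
gauge [(0.84, [136, 160, 280, 242])]
```

View pics/side0.png

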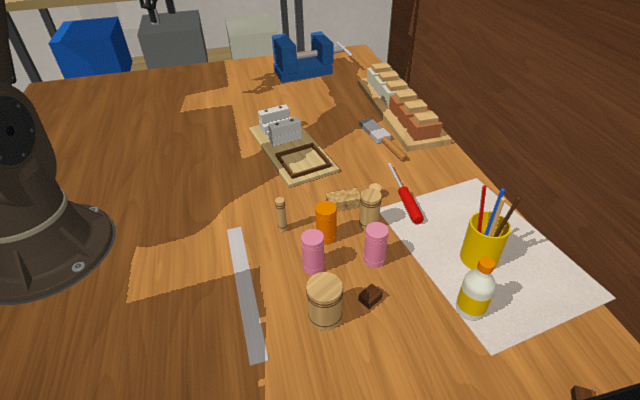

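View pics/top0.png

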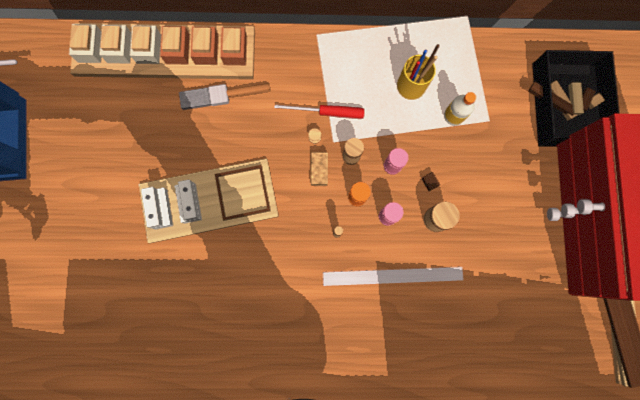

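Candidates for the 40 mm pillar: the beech cylinder at top (353,150) / side (370,207), the orange one at top (360,193) / side (326,222), and the pinks at top (397,160) and (392,213) / side (376,245) and (313,251). There are also a small wooden knob at top (314,134) and a block at (319,168). The thin pillar is at top (338,231) and the thick one at (442,216). I choose the beech cylinder at (353,150) and check it close up.

Run:
```python
import cv2,numpy as np
t=cv2.imread("pics/top0.png"); s=cv2.imread("pics/side0.png")
f=lambda a,x,y,w,h,k:cv2.resize(a[y:y+h,x:x+w],None,fx=k,fy=k,interpolation=cv2.INTER_CUBIC)
a=f(t,130,150,160,100,5) # gauge top
b=np.hstack([f(t,300,115,80,60,5),f(s,330,175,80,60,5)])
cv2.imwrite("pics/g.png",a); cv2.imwrite("pics/p.png",b)
```

```text
(no output)
```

View pics/g.png

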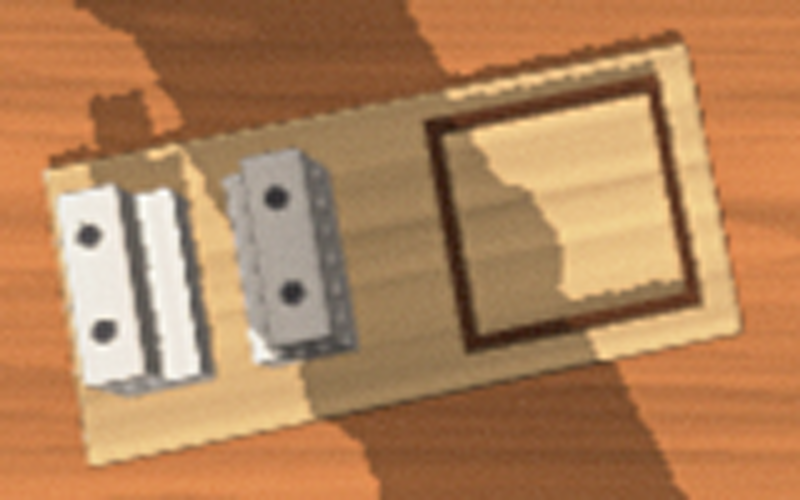

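View pics/p.png

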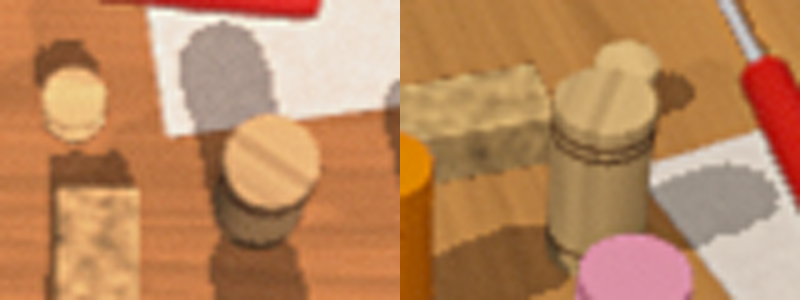

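The gauge crop shows board corners at about (139,184), (267,158), (278,216) and (148,243), with the jaws at the left end and the tray at the right. The other crop confirms pale beech with dark rings, top centre at about top (354.2,147.6) and side (371.2,195.4). The knob and block beside it are much lower.

```bash
cat > h.py <<'E'
import numpy as np
from scipy.spatial.transform import Rotation as R
from scipy.optimize import least_squares
from plant import imaging
C={c:imaging.get_calibration(c) for c in("side","top")}
def ray(c,u,v):
    k=C[c];f=200/np.tan(np.radians(k["fov_y"]/2))
    return np.array(k["position"]),R.from_quat(k["orientation"]).apply([(u-k["cx"])/f,(v-k["cy"])/f,1])
def at(c,u,v,z):
    o,d=ray(c,u,v);return (o+d*(z-o[2])/d[2]).round(1)
def proj(c,P):
    k=C[c];f=200/np.tan(np.radians(k["fov_y"]/2))
    q=R.from_quat(k["orientation"]).inv().apply(np.atleast_2d(P)-k["position"])
    return q[:,:2]/q[:,2:]*f+[k["cx"],k["cy"]]
E
python3 - <<'E'
from h import *
t=lambda l:np.array(l)/5+[130,150]
px=t([(45,170),(683,42),(740,332),(92,465),(60,195),(85,385),(300,150),(330,335)])
w=np.array([at("top",*p,z) for p,z in zip(px,[12]*4+[65]*4)]);print(w)
g=np.array([(65,140),(65,-140),(-65,-140),(-65,140),(40,120),(-40,120),(40,20),(-40,20)],float)
def f(q):
    c,s=np.cos(q[2]),np.sin(q[2]); return g@np.array([[c,s],[-s,c]])+q[:2]-w[:,:2]
for i in (range(4),range(8)):
    i=list(i); q=least_squares(lambda q:f(q)[i].ravel(),[600,200,0]);print(q.x,np.degrees(q.x[2]));print(f(q.x).round(1).tolist())
q=q.x
c,s=np.cos(q[2]),np.sin(q[2])
P=np.c_[g[:4]@np.array([[c,s],[-s,c]])+q[:2],[12]*4]
print("side proj",proj("side",P).round(1).tolist())
for n,y in(("slot",70),("tray",-75)): print(n,q[:2]+y*np.array([-s,c]))
print("p40",at("top",354.2,147.6,80),at("side",371.2,195.4,80))
for n,u,v,z in(("56",445,215,80),("18",338,230.5,80),("orange",360,193,80),("pink",399,159,80),("pink",392,212,80),("knob",314.5,133.5,30),("block",319,168,30)):print(n,at("top",u,v,z))
E
```

```text
[[563.9 354.6  12. ]
 [623.1  83.5  12. ]
 [496.   56.2  12. ]
 [438.  326.7  12. ]
 [544.  328.5  65. ]
 [466.8 313.6  65. ]
 [563.4 233.   65. ]
 [487.5 217.3  65. ]]
[5.30250000e+02 2.05250000e+02 2.13414015e-01] 12.227722330875217
[[0.2, 1.2], [0.3, -1.3], [0.4, -1.5], [-0.9, 1.6], [-0.1, 2.5], [-1.1, 0.5], [1.7, 0.3], [-0.6, -1.0]]
[5.30206040e+02 2.04959439e+02 2.12116779e-01] 12.153396176621683
[[0.4, 0.9], [0.1, -1.7], [0.1, -1.8], [-0.8, 1.4], [0.0, 2.2], [-1.0, 0.2], [1.7, -0.1], [-0.6, -1.2]]
side proj [[292.4, 116.2], [339.4, 168.9], [288.4, 185.1], [248.5, 127.7]]
slot [515.46896028 273.39056111]
tray [545.99576768 131.64037935]
p40 [ 631.4 -102.2   80. ] [ 632.6 -103.1   80. ]
56 [ 493.  -285.4   80. ]
18 [460.5 -68.7  80. ]
orange [ 536.8 -113.4   80. ]
pink [ 608.3 -194.4   80. ]
pink [ 498.4 -177.8   80. ]
knob [675.3 -20.6  30. ]
block [598.9 -30.7  30. ]
```

```bash
cat >> h.py <<'E'
def todelta(q,p,tgt):
    return (R.from_quat(q).inv().apply(np.array(tgt,float)-p)/1000).round(4)
E
python3 - <<'E'
from h import *
from plant import r
s=r.read_state();q=s["orientation"];p=s["tool_pos"]
D=np.array([632,-102.5,205])-p
for i in range(4):
    print(todelta(q,[0,0,0],D/4)); q=(R.from_quat(q)*R.from_euler("z",24,degrees=True)).as_quat()
E
```

```text
[-0.1538 -0.1118  0.    ]
[-0.186  -0.0396  0.    ]
[-0.186   0.0394  0.    ]
[-0.1539  0.1117  0.    ]
```

Call:
servo_tool(deltas=[[0.085,[-0.031,-0.022,0],5],[0.085,[-0.062,-0.045,0],10],[0.085,[-0.092,-0.067,0],15],[0.085,[-0.123,-0.089,0],20],[0.085,[-0.154,-0.112,0],24]])

```text
time: 0.92
tool_pos: [359.2, 396.5, 205.3]
orientation: [0.419, 0.908, 0.0, 0.0]
contact_force: [1.1, 0.8, 0.3]
width: 84.5
grasp_force: 0.0
```

Call:
servo_tool(deltas=[[0.085,[-0.037,-0.008,0],5],[0.085,[-0.074,-0.016,0],10],[0.085,[-0.112,-0.024,0],15],[0.085,[-0.149,-0.032,0],20],[0.085,[-0.186,-0.04,0],24]])

```text
time: 1.33
tool_pos: [450.1, 229.1, 205.5]
orientation: [0.599, 0.801, 0.0, 0.0]
contact_force: [0.7, -0.5, 0.4]
width: 85.1
grasp_force: 0.0
```

Call:
servo_tool(deltas=[[0.085,[-0.037,0.008,0],5],[0.085,[-0.074,0.016,0],10],[0.085,[-0.112,0.024,0],15],[0.085,[-0.149,0.032,0],20],[0.085,[-0.186,0.04,0],24]])

```text
time: 1.75
tool_pos: [541.9, 62.4, 205.5]
orientation: [0.752, 0.659, 0.0, 0.0]
contact_force: [0.1, 0.6, -0.4]
width: 85.4
grasp_force: 0.0
```

Call:
servo_tool(deltas=[[0.085,[-0.038,0.028,0],6],[0.085,[-0.077,0.056,0],12],[0.085,[-0.115,0.084,0],18],[0.085,[-0.154,0.112,0],23],[0.085,[-0.154,0.112,0],23]])

```text
time: 2.17
tool_pos: [633.8, -108.0, 205.3]
orientation: [0.87, 0.494, -0.0, 0.001]
contact_force: [-0.1, 0.2, 1.1]
width: 84.7
grasp_force: 0.0
```

Run:
```python
from h import *
from plant import r,imaging
import cv2
s=r.read_state();print(s["tool_pos"],s["orientation"],s["qpos"])
print(todelta(s["orientation"],s["tool_pos"],[632,-102.5,35]))
a=imaging.read_camera("side")[120:320,240:460,::-1];b=imaging.read_camera("top")[60:260,260:480,::-1]
cv2.imwrite("pics/h.png",cv2.resize(np.hstack([a,b]),None,fx=1.8,fy=1.8,interpolation=2))
```

```text
[ 633.78436278 -108.00344512  205.25585616] [ 8.69618974e-01  4.93721669e-01 -2.13696857e-04  1.30700478e-03] [-0.30674817  0.50600414  0.60422278  1.56153157 -0.30161648  1.16762056
 -0.18053433]
[ 0.0041 -0.0047  0.1702]
```

View pics/h.png

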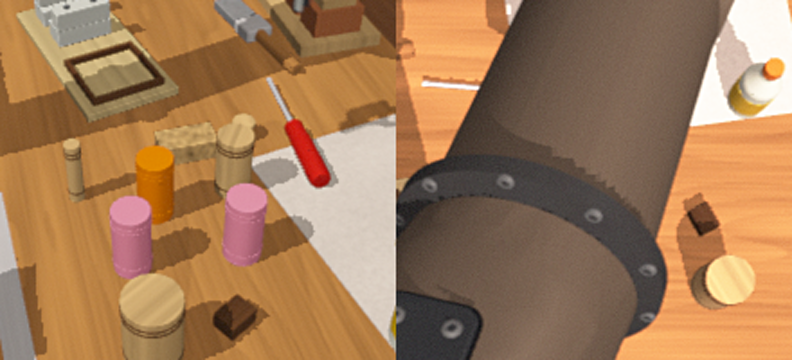

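The side crop shows the beech pillar undisturbed at about (371,205), with the gripper out of the crop. The arm hides the pillar in the top view. I'll check where the gripper should appear.

Run:
```python
from h import *
from plant import r,imaging
import cv2
s=r.read_state();print(s["tool_pos"],s["orientation"],s["time"])
print(proj("side",s["tool_pos"]),proj("side",[632,-102,80]),todelta(s["orientation"],s["tool_pos"],[632,-102.5,35]))
a=imaging.read_camera("side")[:300,200:500,::-1]
cv2.imwrite("pics/h2.png",cv2.resize(a,None,fx=2,fy=2,interpolation=2))
```

```text
[ 633.45005249 -108.94578474  205.0697405 ] [ 8.69054905e-01  4.94712307e-01 -6.13998843e-04  1.71116669e-03] 2.2667
[[377.12919022 141.75410129]] [[370.68656309 195.09389741]] [ 0.0053 -0.0049  0.17  ]
```

View pics/h2.png

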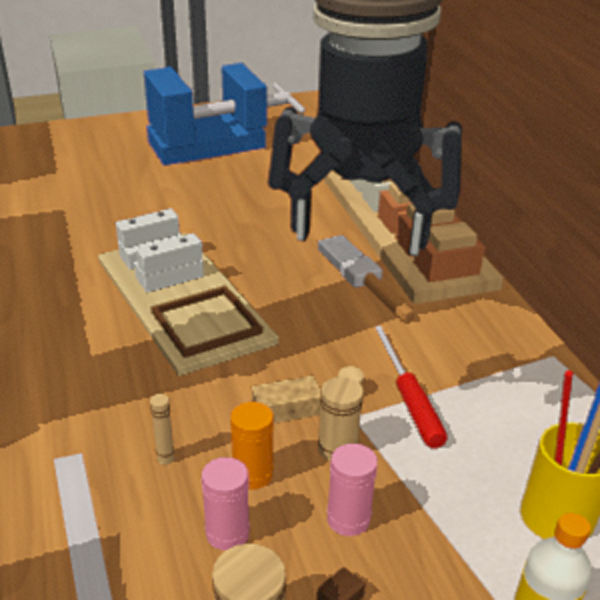

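The picture shows the open gripper with fingertips at about side (351,119) and (408,125), roughly 14 rows above where I project them. I'll quantify this before descending.

Run:
```python
from h import *
a=np.radians(-30.6);d=np.array([np.cos(a),np.sin(a),0])*45
for P in([633.5,-109,218],[633.5,-109,250],[633.5,-69,218],[640,-85,235]):
    P=np.array(P,float);print(P,proj("side",[P-d,P+d]).round(1).tolist())
ob=np.array([[351,119],[408.5,125]])
for h in (42,45):
  dd=d/45*h
  print(h,least_squares(lambda P:(proj("side",[P-dd,P+dd])-ob).ravel(),[633,-109,218]).x)
```

```text
[ 633.5 -109.   218. ] [[351.7, 131.7], [404.5, 139.0]]
[ 633.5 -109.   250. ] [[352.2, 115.2], [406.7, 122.1]]
[633.5 -69.  218. ] [[345.0, 120.3], [395.4, 126.9]]
[640. -85. 235.] [[351.4, 115.7], [403.6, 122.3]]
42 [ 606.95047006 -174.8332662   285.0808975 ]
45 [ 621.55253876 -139.80486615  263.00592686]
```

Call:
servo_tool(deltas=[[0.085,[0.002,-0.002,0.02],0],[0.085,[0.005,-0.005,0.05],0],[0.085,[0.005,-0.005,0.08],0],[0.085,[0.005,-0.005,0.095],0],[0.085,[0.005,-0.005,0.095],0]])

```text
time: 2.73
tool_pos: [628.2, -93.4, 106.5]
orientation: [0.867, 0.499, -0.002, -0.002]
contact_force: [-1.0, 0.2, -0.0]
width: 85.1
grasp_force: 0.0
```

Run:
```python
from h import *
from plant import r,imaging
import cv2
a=imaging.read_camera("side")[80:280,270:470,::-1]
s=r.read_state();print(s["tool_pos"],s["orientation"],s["time"])
p=s["tool_pos"];print(proj("side",[p,p+[0,0,13]]),todelta(s["orientation"],p,[632,-102.5,35]))
cv2.imwrite("pics/h3.png",cv2.resize(a,None,fx=3,fy=3,interpolation=2))
```

```text
[629.51331729 -94.19889377 108.74799276] [ 0.86693703  0.49841443 -0.00120986 -0.00133576] 2.7833
[[368.94791682 181.12552855]
 [369.33672141 175.66410125]] [-0.0059  0.0066  0.0737]
```

View pics/h3.png

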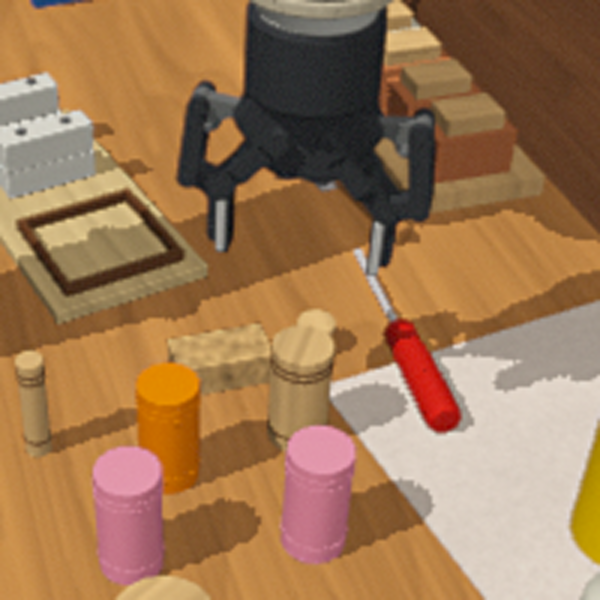

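Call:
servo_tool(deltas=[[0.085,[0,0,0],0],[0.085,[0,0,0],0],[0.085,[0,0,0],0],[0.085,[0,0,0],0],[0.085,[0,0,0],0]])

```text
time: 3.2
tool_pos: [631.3, -96.1, 110.9]
orientation: [0.867, 0.498, 0.001, 0.0]
contact_force: [-0.2, 0.1, -0.0]
width: 85.4
grasp_force: 0.0
```

Run:
```python
from h import *
from plant import r,imaging
import cv2
im=imaging.read_camera("side")
s=r.read_state();p=s["tool_pos"];print(p,s["orientation"],s["time"])
print(proj("side",[p,p+[0,0,13]]),todelta(s["orientation"],p,[632,-102.5,35]))
a=np.radians(-30.2);d=np.array([np.cos(a),np.sin(a),0])*45
print(proj("side",[p+[0,0,13]-d,p+[0,0,13]+d]),proj("side",[p+[0,0,33]-d,p+[0,0,33]+d]))
# dark blob tips: lowest dark px in columns around each finger
g=im.max(2)
for lo,hi in((335,355),(385,405)):
    m=(g[130:200,lo:hi]<75);ys,xs=np.nonzero(m);k=ys>=ys.max()-3;print("tip",lo+xs[k].mean(),130+ys.max())
```

```text
[631.18975908 -96.12777603 110.71759689] [8.67400384e-01 4.97610622e-01 4.48084269e-04 2.04832111e-04] 3.25
[[370.19240858 180.7710577 ]
 [370.5961425  175.28845313]] [-0.0051  0.0039  0.0757]
[[346.99660907 171.60442724]
 [394.8310951  179.07167169]] [[347.22574187 162.98292508]
 [395.9018507  170.3443835 ]]
tip 346.75 161
tip 400.15384615384613 166
```

Call:
servo_tool(deltas=[[0.085,[-0.003,0.002,0.015],0],[0.085,[-0.005,0.004,0.03],0],[0.085,[-0.005,0.004,0.045],0],[0.085,[-0.005,0.004,0.05],0],[0.085,[-0.005,0.004,0.05],0]])

```text
time: 3.67
tool_pos: [630.9, -102.2, 59.0]
orientation: [0.867, 0.498, -0.001, -0.001]
contact_force: [0.1, -0.3, -0.0]
width: 85.0
grasp_force: 0.0
```

Call:
servo_tool(deltas=[[0.085,[0,0,0],0],[0.085,[0,0,0],0],[0.085,[0,0,0],0]])

```text
time: 3.92
tool_pos: [632.5, -102.5, 61.1]
orientation: [0.867, 0.498, 0.001, 0.0]
contact_force: [0.1, 0.6, -1.3]
width: 84.9
grasp_force: 0.0
```

Run:
```python
from h import *
from plant import r,imaging
import cv2
a=imaging.read_camera("side")[110:260,290:450,::-1]
s=r.read_state();p=s["tool_pos"];print(p,s["time"])
print(todelta(s["orientation"],p,[632,-102.5,35]),proj("side",p+[0,0,13]))
cv2.imwrite("pics/h4.png",cv2.resize(a,None,fx=4,fy=4,interpolation=2))
```

```text
[ 632.42517476 -102.44384964   61.02607579] 3.9667
[-0.0003 -0.0004  0.026 ] [[370.79137766 197.56115986]]
```

View pics/h4.png

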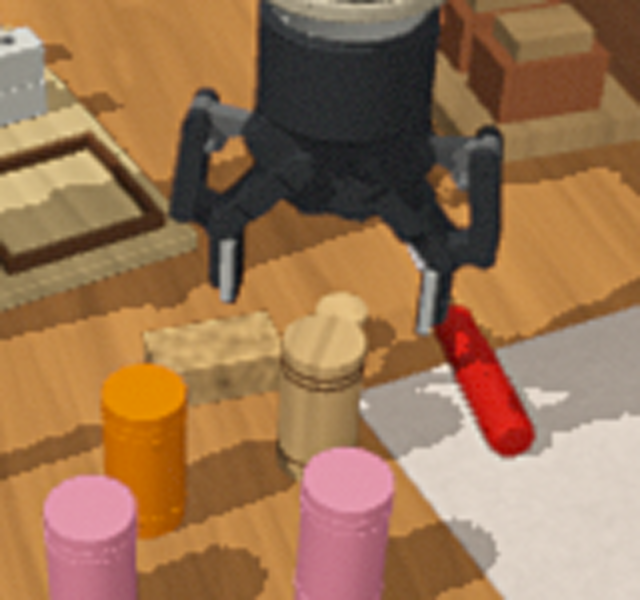

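The fingertips are at about (346,185) and (397,193), and their midpoint column of 371.6 is right over the pillar axis (371.2). They sit about 20 mm higher than nominal, so I go a bit lower and close.

Call:
servo_tool(deltas=[[0.085,[0,0,0.012],0],[0.085,[0,0,0.025],0],[0.085,[0,0,0.038],0],[0.085,[0,0,0.041],0],[0.085,[0,0,0.041],0]])

```text
time: 4.38
tool_pos: [630.3, -102.2, 16.9]
orientation: [0.867, 0.498, -0.001, -0.001]
contact_force: [-0.1, -0.9, -0.2]
width: 85.2
grasp_force: 0.0
```

Call:
servo_tool(deltas=[[0.085,[0,0,0],0],[0.05,[0,0,0],0],[0.02,[0,0,0],0],[0.02,[0,0,0],0],[0.02,[0,0,0],0]])

```text
time: 4.8
tool_pos: [632.2, -102.5, 19.7]
orientation: [0.867, 0.498, 0.0, 0.0]
contact_force: [-3.1, -0.3, 26.6]
width: 38.7
grasp_force: 58.7
```

Call:
servo_tool(deltas=[[0.02,[0,0,0],0],[0.02,[0,0,0],0],[0.02,[0,0,0],0],[0.02,[0,0,0],0],[0.02,[0,0,0],0]])

```text
time: 5.22
tool_pos: [632.4, -102.5, 19.8]
orientation: [0.867, 0.498, 0.001, 0.0]
contact_force: [-0.8, 0.0, 5.2]
width: 38.4
grasp_force: 60.3
```

Call:
servo_tool(deltas=[[0.02,[0,0,-0.01],0],[0.02,[0,0,-0.03],0],[0.02,[0,0,-0.055],0],[0.02,[0,0,-0.08],0],[0.02,[0,0,-0.1],0]])

```text
time: 5.63
tool_pos: [631.9, -102.7, 121.3]
orientation: [0.867, 0.497, 0.0, 0.0]
contact_force: [0.0, -0.3, -0.4]
width: 38.6
grasp_force: 60.3
```

Call:
servo_tool(deltas=[[0.02,[0,0,-0.005],0],[0.02,[0,0,-0.005],0],[0.02,[0,0,-0.005],0],[0.02,[0,0,-0.005],0],[0.02,[0,0,-0.005],0]])

```text
time: 6.05
tool_pos: [630.9, -102.2, 122.7]
orientation: [0.867, 0.498, -0.001, -0.001]
contact_force: [-0.6, -0.1, -0.3]
width: 38.6
grasp_force: 60.3
```

Run:
```python
from h import *
from plant import r,imaging
import cv2
a=imaging.read_camera("side")[80:230,290:450,::-1]
s=r.read_state();p=s["tool_pos"];q=s["orientation"];print(p,q,s["time"],s["width"])
print("foot/top proj if rigid",proj("side",[[p[0],p[1],p[2]-19.8],[p[0],p[1],p[2]+60.2]]))
cv2.imwrite("pics/h5.png",cv2.resize(a,None,fx=4,fy=4,interpolation=2))
D=np.array([515.5-632.4,273.4+102.5,5])
q0=q
for i in range(3):
    print(todelta(q,[0,0,0],D/3)); q=(R.from_quat(q)*R.from_euler("z",-14,degrees=True)).as_quat()
```

```text
[ 631.00531899 -102.26315399  122.80689974] [ 8.67417142e-01  4.97580465e-01 -9.15572183e-04 -5.86760565e-04] 6.1 38.855251855954556
foot/top proj if rigid [[370.94704676 185.9564258 ]
 [373.63363    150.58101583]]
[ 0.0885 -0.0969 -0.0016]
[ 0.1093 -0.0726 -0.0016]
[ 0.1236 -0.044  -0.0016]
```

View pics/h5.png

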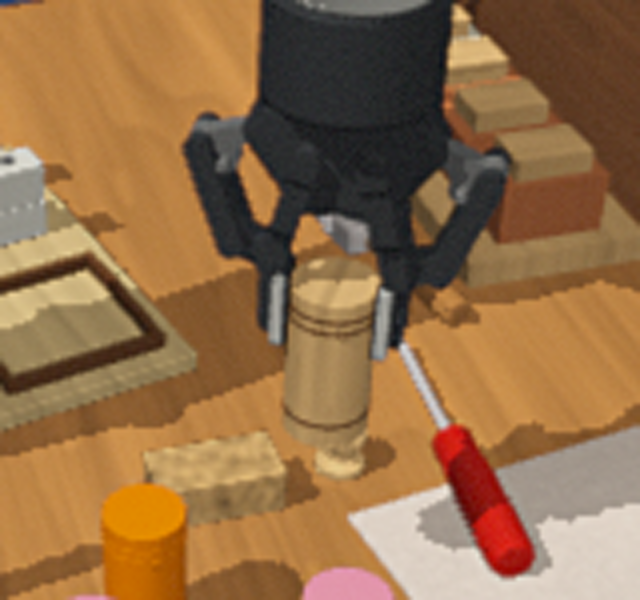

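The pillar is held upright, top centre at about (373,150), with the pads on its upper half. On to the slot, turning the finger line along the slot's axis.

Call:
servo_tool(deltas=[[0.02,[0.012,-0.013,0],-2],[0.02,[0.03,-0.033,-0.001],-5],[0.02,[0.05,-0.055,-0.001],-8],[0.02,[0.07,-0.077,-0.002],-11],[0.02,[0.0885,-0.097,-0.002],-14]])

```text
time: 6.52
tool_pos: [591.7, 24.5, 125.4]
orientation: [0.799, 0.601, -0.0, -0.0]
contact_force: [0.5, 1.0, -0.2]
width: 38.5
grasp_force: 60.3
```

Call:
servo_tool(deltas=[[0.02,[0.022,-0.015,0],-3],[0.02,[0.044,-0.029,-0.001],-6],[0.02,[0.066,-0.044,-0.001],-8],[0.02,[0.088,-0.058,-0.001],-11],[0.02,[0.109,-0.073,-0.002],-14]])

```text
time: 6.93
tool_pos: [552.4, 149.2, 127.3]
orientation: [0.72, 0.694, -0.001, -0.0]
contact_force: [0.3, 0.7, -0.4]
width: 38.4
grasp_force: 60.3
```

Call:
servo_tool(deltas=[[0.02,[0.03,-0.011,0],-3],[0.02,[0.06,-0.021,-0.001],-6],[0.02,[0.09,-0.032,-0.001],-9],[0.02,[0.112,-0.04,-0.002],-12],[0.02,[0.124,-0.044,-0.002],-14.5]])

```text
time: 7.35
tool_pos: [512.4, 277.4, 129.4]
orientation: [0.625, 0.78, -0.0, -0.001]
contact_force: [0.2, 0.8, -0.2]
width: 38.8
grasp_force: 60.2
```

Call:
servo_tool(deltas=[[0.02,[0,0,0],0],[0.02,[0,0,0],0],[0.02,[0,0,0],0],[0.02,[0,0,0],0],[0.02,[0,0,0],0]])

```text
time: 7.77
tool_pos: [515.0, 272.0, 130.1]
orientation: [0.629, 0.777, -0.0, 0.0]
contact_force: [0.5, 0.9, -1.2]
width: 38.6
grasp_force: 60.3
```

Run:
```python
from h import *
from plant import r,imaging,silhouettes,search_frame
import cv2
im=imaging.read_camera("side")
s=r.read_state();p=s["tool_pos"];q=s["orientation"];print(p,q,s["time"],s["width"])
print("yline deg",np.degrees(np.arctan2(*R.from_quat(q).apply([0,1,0])[1::-1])))
print(todelta(q,p,[515.5,273.4,57]), "foot/top proj",proj("side",[[p[0],p[1],p[2]-19.8],[p[0],p[1],p[2]+60.2]]))
cv2.imwrite("pics/s.png",im[:,:,::-1])
for d in silhouettes("side","pillar_40_center"):print(d["p"],d["box"])
imaging.read_camera("top")
for d in search_frame("top","pillar_40_center"):print(d["p"],d["box"])
```

```text
[514.88667628 272.39539518 130.15182102] [ 6.29003013e-01  7.77402838e-01 -7.88025763e-05  1.74884096e-04] 7.8167 38.790238709955716
yline deg 12.046789564119544
[0.0009 0.0008 0.0732] foot/top proj [[276.84764833 100.19340953]
 [273.83566147  69.43874263]]
0.96 [316.4, 199.8, 335.9, 247.0]
0.86 [363.3, 221.6, 389.7, 267.7]
0.82 [304.7, 229.6, 325.5, 274.5]
0.56 [264.7, 63.7, 283.9, 105.2]
0.93 [151.9, 184.7, 172.8, 211.8]
0.78 [384.6, 147.5, 410.5, 174.5]
0.61 [379.9, 198.7, 400.2, 226.4]
0.59 [351.5, 182.9, 368.7, 207.8]
```

Run:
```python
from h import *
print("slot mid",at("top",168.9,203.1,65))
t=np.linspace(0,2*np.pi,60)
P=np.array([[515+20*np.cos(a),272.2+20*np.sin(a),z] for a in t for z in(110.5,190.5)])
for c in("top","side"):
  u=proj(c,P);print(c,u.min(0),u.max(0))
```

```text
slot mid [515.5 272.9  65. ]
top [136.69929439 181.95298046] [172.77034268 210.22151059]
side [265.42388139  65.94349172] [284.91734266 104.01474316]
```

Call:
servo_tool(deltas=[[0.02,[0.001,0.0005,0.01],0],[0.02,[0.001,0.0005,0.022],0],[0.02,[0.001,0.0005,0.034],0],[0.02,[0.001,0.0005,0.044],0],[0.02,[0.001,0.0005,0.048],0]])

```text
time: 8.38
tool_pos: [513.7, 274.4, 80.1]
orientation: [0.628, 0.778, -0.001, -0.0]
contact_force: [0.1, -0.7, -0.7]
width: 38.7
grasp_force: 60.3
```

Call:
servo_tool(deltas=[[0.02,[0,0,0.003],0],[0.02,[0,0,0.007],0],[0.02,[0,0,0.011],0],[0.02,[0,0,0.015],0],[0.02,[0,0,0.018],0]])

```text
time: 8.8
tool_pos: [514.7, 274.9, 63.9]
orientation: [0.628, 0.778, 0.0, 0.0]
contact_force: [-0.2, -0.2, -0.7]
width: 38.6
grasp_force: 60.3
```

Call:
servo_tool(deltas=[[0.02,[0,0,0.001],0],[0.02,[0,0,0.003],0],[0.02,[0,0,0.005],0],[0.02,[0,0,0.006],0],[0.02,[0,0,0.006],0]])

```text
time: 9.22
tool_pos: [514.5, 274.8, 58.0]
orientation: [0.628, 0.778, -0.0, -0.0]
contact_force: [-0.2, -0.1, -0.6]
width: 38.9
grasp_force: 60.3
```

Call:
servo_tool(deltas=[[0.02,[0,0,0.001],0],[0.02,[0,0,0.0015],0],[0.02,[0,0,0.0015],0],[0.02,[0,0,0.0015],0]])

```text
time: 9.55
tool_pos: [514.7, 274.9, 56.8]
orientation: [0.628, 0.778, 0.0, 0.0]
contact_force: [-0.0, -1.2, 1.7]
width: 38.6
grasp_force: 60.7
```

Call:
servo_tool(deltas=[[0.05,[0,0,0],0],[0.055,[0,0,0],0],[0.055,[0,0,0],0],[0.055,[0,0,0],0],[0.055,[0,0,0],0]])

```text
time: 9.97
tool_pos: [514.7, 274.8, 56.6]
orientation: [0.628, 0.778, 0.0, 0.0]
contact_force: [0.1, 0.7, 0.3]
width: 54.9
grasp_force: 0.0
```

Run:
```python
from h import *
from plant import r,imaging,search_frame
import cv2
a=imaging.read_camera("side");print([(d["p"],d["box"]) for d in search_frame("side","pillar_40_center")])
s=r.read_state();print(s["tool_pos"],s["contact_force"],s["width"])
t=np.linspace(0,2*np.pi,60)
P=np.array([[514.5+20*np.cos(a_),274.8+20*np.sin(a_),z] for a_ in t for z in(37,117)]);u=proj("side",P);print(u.min(0),u.max(0))
cv2.imwrite("pics/h6.png",cv2.resize(a[60:180,200:360,::-1],None,fx=5,fy=5,interpolation=2))
```

```text
[(0.97, [315.2, 202.6, 333.9, 244.6]), (0.9, [365.3, 222.6, 386.1, 267.2]), (0.81, [302.9, 227.2, 326.1, 275.2]), (0.79, [270.5, 93.5, 286.8, 123.6])]
[514.64332652 274.80256386  56.6126776 ] [-0.08520984  0.42562482  0.00399191] 54.59369422580733
[268.24226515  93.63752401] [286.70121658 129.37365598]
```

View pics/h6.png

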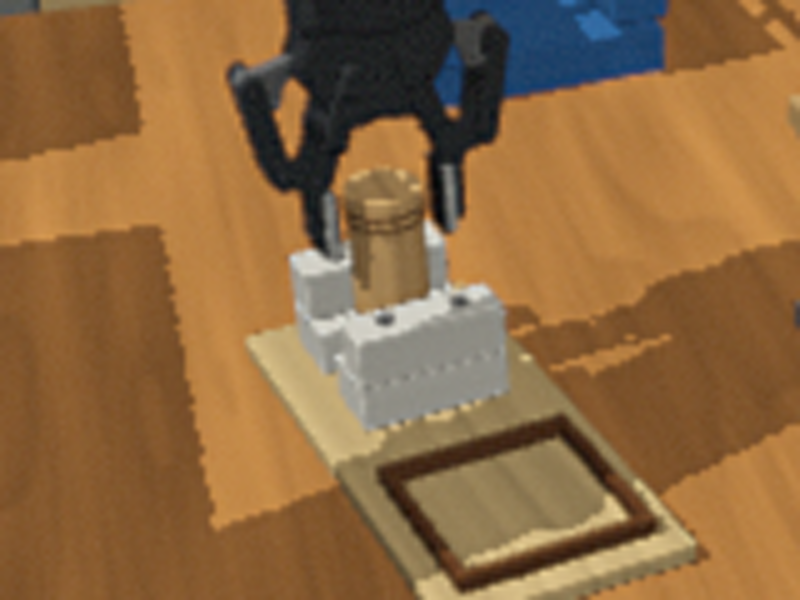

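The pillar stands upright in the slot, top centre at about (277,98), released and on the no-go step. Regripping and taking it to the tray.

Call:
servo_tool(deltas=[[0.02,[0,0,0],0],[0.02,[0,0,0],0],[0.02,[0,0,0],0],[0.02,[0,0,0],0],[0.02,[0,0,0],0]])

```text
time: 10.48
tool_pos: [514.8, 274.9, 56.8]
orientation: [0.628, 0.778, 0.0, 0.0]
contact_force: [-0.5, -0.4, 4.4]
width: 38.9
grasp_force: 60.1
```

Call:
servo_tool(deltas=[[0.02,[0,0,-0.008],0],[0.02,[0,0,-0.02],0],[0.02,[0,0,-0.035],0],[0.02,[0,0,-0.05],0],[0.02,[0,0,-0.055],0]])

```text
time: 10.9
tool_pos: [515.9, 275.3, 114.5]
orientation: [0.628, 0.778, 0.002, 0.001]
contact_force: [0.3, 0.2, -0.5]
width: 38.7
grasp_force: 60.2
```

Call:
servo_tool(deltas=[[0.02,[-0.015,0,0],0],[0.02,[-0.04,0,0],0],[0.02,[-0.07,0,0],0],[0.02,[-0.1,0,0],0],[0.02,[-0.12,0,0],0]])

```text
time: 11.32
tool_pos: [540.1, 153.0, 111.3]
orientation: [0.629, 0.777, -0.001, 0.0]
contact_force: [-0.1, -1.2, -0.9]
width: 38.6
grasp_force: 60.2
```

Call:
servo_tool(deltas=[[0.02,[-0.015,0,0],0],[0.02,[-0.0265,0,0],0],[0.02,[-0.0265,0,0],0],[0.02,[-0.0265,0,0.01],0],[0.02,[-0.0265,0,0.02],0]])

```text
time: 11.73
tool_pos: [545.6, 133.0, 91.0]
orientation: [0.628, 0.779, 0.001, -0.0]
contact_force: [0.2, 0.7, -1.7]
width: 38.4
grasp_force: 60.2
```

Call:
servo_tool(deltas=[[0.02,[0,0,0.012],0],[0.02,[0,0,0.025],0],[0.02,[0,0,0.038],0],[0.02,[0,0,0.048],0],[0.02,[0,0,0.053],0]])

```text
time: 12.15
tool_pos: [544.0, 132.6, 36.3]
orientation: [0.627, 0.779, -0.001, -0.001]
contact_force: [0.3, 0.2, -1.4]
width: 38.9
grasp_force: 60.2
```

Call:
servo_tool(deltas=[[0.02,[0,0,0.001],0],[0.02,[0,0,0.003],0],[0.02,[0,0,0.005],0],[0.02,[0,0,0.006],0],[0.02,[0,0,0.006],0]])

```text
time: 12.57
tool_pos: [545.8, 131.7, 32.8]
orientation: [0.628, 0.778, 0.0, 0.0]
contact_force: [0.2, 0.6, -0.1]
width: 38.7
grasp_force: 60.2
```

Call:
servo_tool(deltas=[[0.02,[0,0,0],0],[0.02,[0,0,0.001],0],[0.02,[0,0,0.001],0],[0.02,[0,0,0.001],0]])

```text
time: 12.9
tool_pos: [545.9, 131.7, 31.9]
orientation: [0.628, 0.778, 0.0, 0.0]
contact_force: [1.0, 0.5, 2.0]
width: 38.2
grasp_force: 60.6
```

Contact with the tray floor; release and retreat.

Call:
servo_tool(deltas=[[0.05,[0,0,0],0],[0.07,[0,0,0],0],[0.07,[0,0,0],0],[0.07,[0,0,0],0],[0.07,[0,0,0],0]])

```text
time: 13.32
tool_pos: [545.5, 131.6, 31.6]
orientation: [0.628, 0.778, -0.0, -0.0]
contact_force: [0.4, 0.4, 0.1]
width: 70.1
grasp_force: 0.0
```

Call:
servo_tool(deltas=[[0.07,[0,0,-0.01],0],[0.07,[0,0,-0.03],0],[0.07,[0,0,-0.06],0],[0.07,[0,0,-0.1],0],[0.07,[0,0,-0.14],0]])

```text
time: 13.73
tool_pos: [544.8, 131.1, 173.4]
orientation: [0.628, 0.778, -0.001, -0.0]
contact_force: [1.0, 0.7, -1.1]
width: 70.1
grasp_force: 0.0
```

Call:
servo_tool(deltas=[[0.07,[0.03,0,-0.02],0],[0.07,[0.07,0,-0.02],0],[0.07,[0.11,0,-0.02],0],[0.07,[0.15,0,-0.02],0],[0.07,[0.19,0,-0.02],0]])

```text
time: 14.15
tool_pos: [504.9, 318.9, 192.9]
orientation: [0.628, 0.778, 0.001, 0.0]
contact_force: [0.5, 0.8, 0.5]
width: 69.9
grasp_force: 0.0
```

Run:
```python
from h import *
from plant import r,imaging,silhouettes
t=np.linspace(0,2*np.pi,60)
P=np.array([[545.9+20*np.cos(a),131.7+20*np.sin(a),z] for a in t for z in(12,92)])
for c in("top","side"):
    imaging.read_camera(c)
    print(c,[(d["p"],d["box"]) for d in silhouettes(c,"pillar_40_center")]); u=proj(c,P);print(u.min(0),u.max(0))
    for n in("pillar_18_center","pillar_56_center"):print([(d["p"],d["box"]) for d in silhouettes(c,n)])
print(r.read_state()["time"],r.read_state()["tool_pos"])
```

```text
top [(0.94, [349.4, 182.2, 368.7, 205.6]), (0.9, [381.0, 148.3, 410.7, 174.5]), (0.78, [378.0, 201.1, 402.0, 225.9]), (0.74, [228.2, 174.2, 252.4, 206.7])]
[227.43800976 176.62518187] [252.60906516 202.31124377]
[(0.47, [333.6, 224.1, 341.0, 237.0])]
[(0.71, [425.9, 202.6, 459.6, 230.1])]
side [(0.87, [290.1, 127.7, 312.0, 164.2]), (0.81, [316.4, 202.0, 334.7, 244.8]), (0.65, [363.3, 221.6, 386.2, 266.7]), (0.56, [302.6, 228.7, 324.7, 273.4])]
[292.35410941 129.05868092] [311.09620693 167.10687115]
[(0.68, [274.1, 196.3, 285.8, 230.7])]
[(0.66, [305.3, 269.7, 339.9, 332.2])]
14.55 [506.18471001 315.56500027 192.02727779]
```

The pillar stands upright in the tray where predicted in both views, and the other two pillars haven't moved. Handing in.

```bash
python3 -c "
from plant import job
print(job.job_done())"
```

```text
the job is handed in; nothing more can be done
None
```

I stood the 40 mm pillar upright on the gauge's no-go step, then moved it upright to the tray's centre, left the other two pillars where they were, and handed the job in at about 14.6 s; the hand-in returned no verdict.

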